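# Put the bedside torch on its charger

## Task

Draw the steel locking pin up out of the bore in the torch charging dock and park it upright, foot down to the bottom, in the open notch on the dock's side. Then push the torch along the deck, without lifting it off, until its hollow tail is fully home over the charging spigot and against the charger housing. Leave the dabba, comb, perfume bottle, phone stand, bangle and tumbler where they are.

Things in the scene. Friction and masses are not known exactly. Their poses are not given: they have to be found in the camera images.
- dock: White plastic charging dock, fixed. Slab 310 (x -160 to 150) x 100 x 35 mm high; its top is the deck. Origin on the table under it, x along the deck to the charger housing (x 120 to 165 mm, 90 wide, 105 mm high), z up. Two grey rails (inner faces y = +-29 mm, tops 55 mm above the table, x -160 to 50 mm) keep the torch roughly in line.
- pin: Loose steel locking pin, 120 mm long, 80 g, upright in the dock's bore, blocking the torch's way to the spigot. Origin: centre of its foot, z to the head. Shank 12 mm diameter, foot tapered over the last 8 mm to 6 mm diameter; round head 26 mm diameter from 86 to 120 mm above the foot.
- pin_head (a point): Point on the pin's axis at the middle of its head, 103 mm above the foot: where to grip.
- bore (a point): Bottom centre of the 13.5 mm bore that the pin stands in, 30 mm below the deck, 5 mm above the table, at dock x = 50 mm, y = 0.
- notch (a point): Bottom centre of the notch on the dock's -y side, at dock x = 50 mm, y = -79.5 mm. A grey block with an upright pocket 15 x 15 mm, open at the top and through an 8 mm wide slit to the side; floor 5 mm above the table, walls up to 50 mm, so a parked pin stands 45 mm deep.
- torch: Loose aluminium torch, plain tube 50 mm diameter, 120 mm long, about 300 g, lying on the deck between the rails. Origin: on its axis at mid-length; x along the axis to the hollow tail, a round socket 36 mm in diameter and 55 mm deep that faces the spigot. The other end is a flat closed lens face. It may roll about its axis.
- torch_mouth (a point): Centre of the torch's open tail end, 60 mm from its origin along +x.
- torch_face (a point): Centre of the torch's closed lens end, 60 mm from its origin along -x: where to push.
- shoulder (a point): Centre of the housing face at the spigot's root, where the torch mouth arrives when fully home (dock x = 120 mm, 60 mm above the table). The steel spigot sticks out from here along dock -x, level: 31 mm diameter, 45 mm long, its last 15 mm tapered to 18 mm diameter.
- dabba: Bystander: round steel tin with press-fit lid, 113 mm diameter, 72 mm high; origin under its centre.
- comb: Bystander: blue plastic comb, 180 x 34 x 5 mm, lying flat along its x beside the dock's -y side; origin under its centre.
- perfume: Bystander: amber glass perfume bottle, 55 x 30 mm, 122 mm high, upright near the housing on the dock's -y side; origin under its centre.
- phone_stand: Bystander: black hard silicone phone stand, 90 x 75 mm, about 105 mm high; origin under its centre.
- bangle: Bystander: brass bangle lying flat, 68 mm diameter, 10 mm high; origin under its centre.
- tumbler: Bystander: steel tumbler, 72 mm rim diameter, 100 mm high, upright; origin under its centre.

How it is judged:
By the outcome, as a careful person would: the job done as asked, in the order asked, and still so for the second after the job is handed in, with the robot touching nothing.
It also fails if it takes over 51 s, if anything falls off the work surface, if the arm or the gripper's body presses on something with over 40 N, if the wrist force passes 120 N, or if a joint passes its speed limit or range.

## Robot

A 7-joint arm with a two-finger parallel gripper is mounted at the origin on the work surface. World frame = base frame: x ahead of the robot, y to its left, z up, the work surface at z = 0. Lengths are in m, angles in rad, forces in N, time in s.
With the tool pointing down it reaches from about 0.4 to 0.85 m from the base axis. Payload 10.4 kg.
Tool frame: the origin (TCP) lies at the very end of the fingers, on their centre line; the grasp point (between the pads) lies 19 mm behind it (manip.grip_point_offset is the distance from the TCP to the grasp point, in m); z points along the fingers, y is the line along which they close (so a half turn about z gives the same grasp; the last joint's range is limited). The gripper opens to 85 mm and grips with 20 to 120 N. Pads are 22 mm wide; open, the fingers measure 114 mm over their backs; the gripper's body (76 mm by 85 mm) begins 54 mm behind the grasp point. The pads swing forward as they close: fully open they stand 13 mm farther back than shut.
Start: joints at [1.133, 0.332, -0.065, 1.46, 0.022, 1.35, -0.088], TCP at [0.252, -0.572, 0.231] pointing down, gripper open.
Joint ranges: [-2.6, 2.6], [-0.5, 2.12], [-1.47, 1.34], [0.16, 2.42], [-1.27, 4.41], [0.06, 2.06], [-2.6, 2.6]. Speed limits (rad/s): [2.22, 2.22, 2.79, 2.79, 3.14, 3.14, 3.14].

## Interface

Orientations are given as a unit quaternion [x, y, z, w].
In Python, from workcell import manip gives the robot as it stands. The module is installed in compiled form; this text tells all that it offers.
- The arm moves only by the tool step_arm, never from a script. Its argument "moves" is a list of rows, each a list of 7 numbers: the closure, from 0 (fully open) to 1 (shut), then the shift along the world's x, y, z in mm, then the turn, a rotation vector about the world's x, y, z in rad. In form: [[grip, tx, ty, tz, ax, ay, az], ...]. A call has 1 to 10 rows; each row is the pose to reach, as a shift and turn from the pose commanded when the call began; what a row does not reach only later rows make up. A row lasts 1/10 s, in which the tool goes at most 50 mm and 8.59 degrees, less where a joint would pass 70% of its speed; a pose out of reach is approached as far as the arm can. A call with a gripper value outside its range is refused whole. The fingers move at their own pace and stop on an object; "grip_force" is the grip in N (left out, the last holds). Time passes only in rows, so rows that repeat a pose let the fingers close. It gives the time, the measured TCP pose, the force, the opening and the grip force at its end, in the units of the state.
- manip.get_obs(): the state, without advancing time (a new reading comes with each control period).
- manip.camera(name): name is "scene" or "top" or "wrist"; returns a dict with "image" (400x640x3 uint8, blue, green, red), "K" (3x3 intrinsics, pixels), "rvec" (rotation vector, rad) and "tvec" (3), from world to camera coordinates, as OpenCV has them; the wrist camera has in their place "mount" (4x4, takes a point from camera to tool coordinates, whose origin is the TCP and whose axes are the flange's). Camera axes: x right, y down, z forward; pixel columns grow to the right and rows downward; lengths in m; the calibration is good to about 2 mm. The wrist camera is an equidistant fisheye: a pixel r from the principal point sees the ray r / f radians off the axis. A picture is of the moment at which its call begins: read the wrist's pose just before it. There is no depth.
- manip.hand_in(): hands the job in; it is judged then, once.
The state is a dict: "clock": time; "joint_pos": joint angles; "joint_velocities": joint speeds; "tau": joint torques, N m; "position": TCP position; "ee_rot": TCP orientation; "ft_force": force on the tool from outside, world axes, zero at the start; "torque": the same for the moment, N m; "grip_width": opening from 0.0 (shut) to 1.0 (fully open); "grasp_force": force on a finger pad.
Only numpy, scipy, OpenCV 4.12 (cv2) and the standard library are available. Lean on these libraries where they do the work, as an engineer would, in place of code of your own. Each camera call takes 0.05 s, during which the arm holds its last target. There are 200 camera calls.

## Working session

There is one attempt and no reset: what is moved stays moved. The work goes in short steps, Python scripts to look and compute and a tool call to move; the robot and the scene stay as the last step left them, time stands still between calls to the robot, and variables do not carry over. Pictures are saved under pics/ and viewed, at most 12 in all, crops included, and the job is handed in when it is done.

Besides the shell and the picture viewer there is one more tool, called after "Request:" by a JSON object that holds its "name" and its "arguments", one argument or row to a line. step_arm: Moves the arm, as the interface text tells. Its arguments: {"type":"object","properties":{"moves":{"type":"array","items":{"type":"array","items":{"type":"number"}}},"grip_force":{"type":"number"}},"required":["moves"]}

```bash
mkdir -p pics; cat > h.py <<'E'
import numpy as np, cv2, pickle
from scipy.spatial.transform import Rotation as R
def snap(n):
    from workcell import manip
    o=manip.get_obs(); c=manip.camera(n); pickle.dump((o,c),open(f'{n}.pkl','wb')); return o,c
def load(n): return pickle.load(open(f'{n}.pkl','rb'))
def ray(c,px):
    Rm=cv2.Rodrigues(np.array(c['rvec'],float))[0]; t=np.array(c['tvec'],float).ravel()
    K=np.array(c['K']); d=np.linalg.inv(K)@np.array([px[0],px[1],1.]); return -Rm.T@t, Rm.T@d
def onz(c,px,z):
    o,d=ray(c,px); return o+d*(z-o[2])/d[2]
def tri(c1,p1,c2,p2):
    a,u=ray(c1,p1); b,v=ray(c2,p2); s=np.linalg.lstsq(np.c_[u,-v],b-a,rcond=None)[0]
    P,Q=a+u*s[0],b+v*s[1]; return (P+Q)/2,np.linalg.norm(P-Q)
def proj(c,P):
    return cv2.projectPoints(np.array(P,float).reshape(-1,3),np.array(c['rvec'],float),np.array(c['tvec'],float),np.array(c['K']),None)[0].reshape(-1,2)
E
python3 - <<'E'
from h import *
for n in('scene','top'):
    o,c=snap(n); cv2.imwrite(f'pics/{n}0.png',c['image']); print(n,c['K'],ray(c,(320,200)))
print(o)
E
```

```text
scene [[484.30725911   0.         321.67633545]
 [  0.         484.30725911 207.01585139]
 [  0.           0.           1.        ]] (array([ 1.06245545, -0.82843925,  0.90260287]), array([-0.4157    ,  0.65861638, -0.62740721]))
top [[396.03237329   0.         321.13635914]
 [  0.         396.03237329 198.40301482]
 [  0.           0.           1.        ]] (array([ 0.4676252 , -0.00219879,  1.12359604]), array([ 0.06939667,  0.02613562, -0.99725901]))
{'clock': 0.05, 'joint_pos': array([ 1.13337599,  0.33284812, -0.06467999,  1.46093569,  0.02160741,
        1.34993423, -0.08849011]), 'joint_velocities': array([-9.75581410e-05, -4.92051162e-04,  1.69634184e-04,  1.27279583e-03,
        8.53528393e-04,  6.67020039e-04, -7.41725016e-04]), 'tau': array([ 1.33264217e-03, -6.27368402e+01,  4.90634178e-02, -3.92842269e+01,
        1.63642567e-02,  7.33791181e-03, -8.14726786e-05]), 'position': array([ 0.25171719, -0.57165005,  0.23053342]), 'ee_rot': array([ 9.78565873e-01,  2.05932808e-01, -1.87112240e-04, -6.89981102e-04]), 'ft_force': array([ 0.1209836 , -0.12791316,  0.1731348 ]), 'torque': array([-0.05761157,  0.03334614, -0.00364276]), 'grasp_force': 0.0, 'grip_width': 1.0014431661086614}
```

View pics/scene0.png

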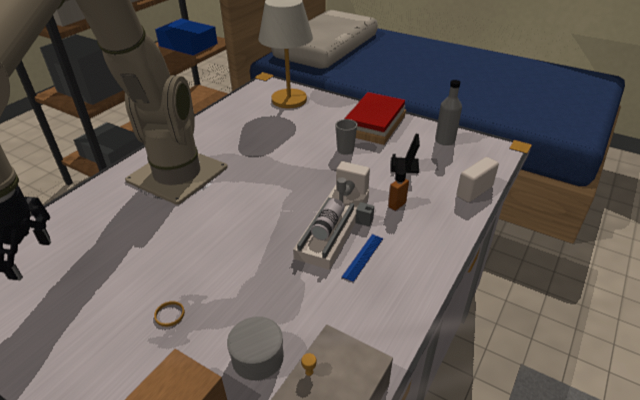

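View pics/top0.png

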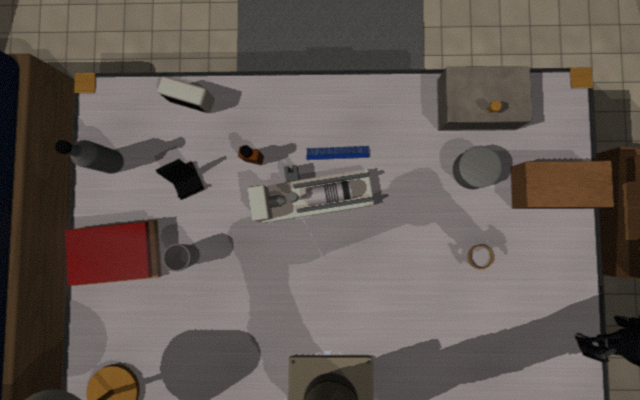

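The scene view shows the dock near (335,215), with its housing at (350,180) and the notch at (365,214). In the top view, the dock runs from (380,190) to the housing at (258,202). The notch is at (292,172) and the pin is near (275,197). I'll enlarge both.

```bash
python3 - <<'E'
from h import *
c=load('top')[1]['image'][150:230,235:395]; s=load('scene')[1]['image'][150:280,280:400]
a=cv2.resize(c,None,fx=5,fy=5,interpolation=cv2.INTER_CUBIC)
cv2.imwrite('pics/topc.png',cv2.convertScaleAbs(a,alpha=1.4))
b=cv2.resize(s,None,fx=4.5,fy=4.5,interpolation=cv2.INTER_CUBIC)
cv2.imwrite('pics/scenec.png',cv2.convertScaleAbs(b,alpha=1.4))
E
```

```text
(no output)
```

View pics/topc.png

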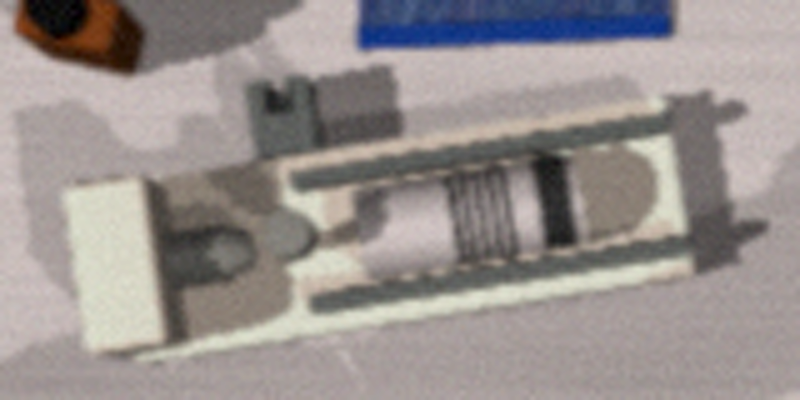

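View pics/scenec.png

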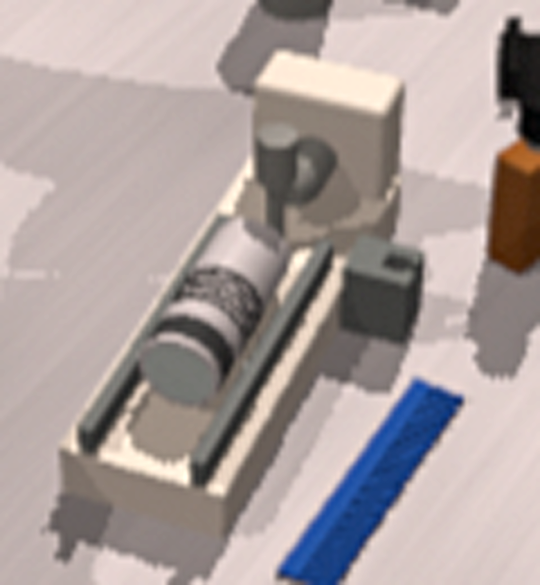

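The crops show these points:
- **Top crop:** pin head disc at (291,234), housing top corners at (65,188), (150,180), (165,343) and (92,352), pocket at (278,97), slab end corners at (665,97) and (690,270), lens rim at x≈578.
- **Scene crop:** pin head top at (278,132), pocket at (402,262), slab end corners at (62,448) and (228,497), lens face centre at (180,370).

```bash
python3 - <<'E'
from h import *
t=load('top')[1]; s=load('scene')[1]
T=lambda u,v:((u+.5)/5-.5+235,(v+.5)/5-.5+150)
S=lambda u,v:((u+.5)/4.5-.5+280,(v+.5)/4.5-.5+150)
np.set_printoptions(precision=4,suppress=True)
print('pin top T',onz(t,T(291,234),.125),'S',onz(s,S(278,132),.125),tri(t,T(291,234),s,S(278,132)))
print('pocket T',onz(t,T(278,97),.05),'S',onz(s,S(402,262),.05))
E1,E2=onz(t,T(665,97),.035),onz(t,T(690,270),.035); print('end T',E1,E2,np.linalg.norm(E1-E2))
F1,F2=onz(s,S(228,497),.035),onz(s,S(62,448),.035); print('end S',F1,F2,np.linalg.norm(F1-F2))
H=[onz(t,T(*p),.105) for p in[(65,188),(150,180),(165,343),(92,352)]];print('housing T',H)
H2=[onz(s,S(*p),.105) for p in[(258,80),(275,52),(403,83),(390,112)]];print('housing S',H2)
# fit dock pose
A=[];B=[]
for p,q in [((-160,-50),E1),((-160,50),E2),((-160,-50),F1),((-160,50),F2),((165,-45),H[0]),((120,-45),H[1]),((120,45),H[2]),((165,45),H[3]),((120,45),H2[0]),((165,45),H2[1]),((165,-45),H2[2]),((120,-45),H2[3]),((50,0),onz(t,T(291,234),.125)),((50,0),onz(s,S(278,132),.125))]:
    A.append(np.array(p)/1e3);B.append(q[:2])
A=np.array(A);B=np.array(B);a=A-A.mean(0);b=B-B.mean(0)
th=np.arctan2((a[:,0]*b[:,1]-a[:,1]*b[:,0]).sum(),(a*b).sum());Rm=np.array([[np.cos(th),-np.sin(th)],[np.sin(th),np.cos(th)]])
o=B.mean(0)-Rm@A.mean(0)
print('yaw',np.degrees(th),'o',o);print('res mm',1e3*(B-(A@Rm.T+o)))
W=lambda x,y:o+Rm@np.array([x,y])/1e3
print('bore',W(50,0),'notch',W(50,-79.5),'shoulder',W(120,0))
f=onz(s,S(180,370),.060);print('face',f,'dock',Rm.T@(f[:2]-o))
for p in[(360,233),(578,200)]:
    q=onz(t,T(*p),.06 if p[0]<400 else .08);print(Rm.T@(q[:2]-o))
for n,x,y,z in[('bore/pin',50,0,.125),('notch',50,-79.5,.05)]:
    P=np.r_[W(x,y),z];pt=proj(t,P)[0];ps=proj(s,P)[0];print(n,(pt-[235,150])*5,(ps-[280,150])*4.5)
E
```

```text
pin top T [0.5465 0.0929 0.125 ] S [0.5491 0.0947 0.125 ] (array([0.5478, 0.0938, 0.1249]), np.float64(0.0030629583641250163))
pocket T [0.6278 0.1074 0.05  ] S [0.6309 0.1067 0.05  ]
end T [ 0.6287 -0.1055  0.035 ] [ 0.5329 -0.1181  0.035 ] 0.0966928978122062
end S [ 0.6343 -0.1062  0.035 ] [ 0.5344 -0.1218  0.035 ] 0.10104120143803372
housing T [array([0.5726, 0.2125, 0.105 ]), array([0.5766, 0.1682, 0.105 ]), array([0.492 , 0.1598, 0.105 ]), array([0.4875, 0.1975, 0.105 ])]
housing S [array([0.4973, 0.1602, 0.105 ]), array([0.4909, 0.193 , 0.105 ]), array([0.5778, 0.2045, 0.105 ]), array([0.5852, 0.1725, 0.105 ])]
yaw 99.0107867801519 o [0.5571 0.0437]
res mm [[-2.8319  1.0277]
 [ 0.07    4.0555]
 [ 2.6987  0.3095]
 [ 1.6317  0.3924]
 [-3.1336 -1.2191]
 [-6.2266 -1.0414]
 [-1.8638  4.6134]
 [ 0.6598 -2.071 ]
 [ 3.414   5.0294]
 [ 4.063  -6.5986]
 [ 2.0504 -9.1948]
 [ 2.4516  3.2173]
 [-2.7518 -0.1498]
 [-0.2316  1.6297]]
bore [0.5493 0.0931] notch [0.6278 0.1055] shoulder [0.5383 0.1622]
face [ 0.5718 -0.0551  0.06  ] dock [-0.0999  0.0009]
[0.0187 0.0022]
[-0.0988  0.0052]
bore/pin [288.72   226.5898] [275.2336 131.7524]
notch [279.435   94.9198] [394.8739 259.6243]
```

Request:
{"name": "step_arm", "arguments": {
  "moves": [
    [0,20,44,5,0,0,0.09],
    [0,40,89,10,0,0,0.18],
    [0,60,133,15,0,0,0.27],
    [0,80,178,20,0,0,0.36],
    [0,100,222,25,0,0,0.45],
    [0,120,266,30,0,0,0.54],
    [0,140,311,35,0,0,0.63],
    [0,160,355,40,0,0,0.72],
    [0,180,400,40,0,0,0.81],
    [0,200,440,40,0,0,0.9]
  ],
  "grip_force": 40
}}

```text
clock: 1.1
position: [0.4523, -0.1296, 0.2715]
ee_rot: [0.79, 0.613, 0.0, 0.0]
ft_force: [0.9, -0.2, -0.9]
grip_width: 1.002
grasp_force: 0.0
```

Request:
{"name": "step_arm", "arguments": {
  "moves": [
    [0,20,44,0,0,0,0.09],
    [0,40,89,0,0,0,0.18],
    [0,60,133,0,0,0,0.27],
    [0,80,178,0,0,0,0.36],
    [0,96,226,0,0,0,0.413],
    [0,96,226,0,0,0,0.413],
    [0,96,226,0,0,0,0.413],
    [0,96,226,0,0,0,0.413]
  ]
}}

```text
clock: 1.9
position: [0.5478, 0.0926, 0.271]
ee_rot: [0.65, 0.76, -0.0, 0.0]
ft_force: [1.2, -0.4, -0.2]
grip_width: 0.997
grasp_force: 0.0
```

```bash
python3 - <<'E'
from h import *
o,c=snap('wrist'); print(o['clock'],o['position'],R.from_quat(o['ee_rot']).as_matrix(),c['K'],c['mount'])
cv2.imwrite('pics/w1.png',cv2.convertScaleAbs(c['image'],alpha=1.3))
E
```

```text
1.9 [0.54780169 0.09262972 0.27097574] [[-1.54557850e-01  9.87983553e-01 -6.07695802e-04]
 [ 9.87983535e-01  1.54557392e-01 -7.39026053e-04]
 [-6.36221707e-04 -7.14615725e-04 -9.99999542e-01]] [[309.70691629   0.         312.71467393]
 [  0.         309.70691629 202.48410127]
 [  0.           0.           1.        ]] [[ 8.07831009e-04 -9.64673683e-01 -2.63446453e-01  6.69891852e-02]
 [ 9.99998971e-01  4.67085180e-04  1.35604558e-03  1.19307749e-04]
 [-1.18508955e-03 -2.63447277e-01  9.64673068e-01 -1.42307412e-01]
 [ 0.00000000e+00  0.00000000e+00  0.00000000e+00  1.00000000e+00]]
```

View pics/w1.png

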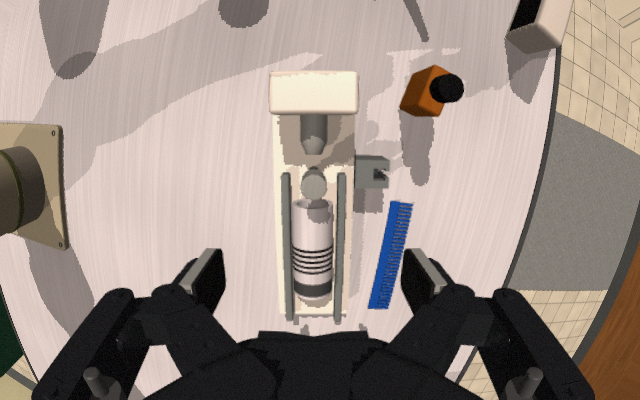

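The wrist view shows the pin head at (314,184), the pocket at (380,175), the torch mouth at y≈203 and the lens at y≈297. I'll zoom in for accuracy.

```bash
cat >> h.py <<'E'
def wray(o,c,px):
    K=c['K'];v=np.array([px[0]-K[0,2],px[1]-K[1,2]]);r=np.hypot(*v);a=r/K[0,0]
    d=np.r_[np.sin(a)*v/r,np.cos(a)];M=np.array(c['mount']);Rt=R.from_quat(o['ee_rot']).as_matrix()
    return np.array(o['position'])+Rt@M[:3,3], Rt@M[:3,:3]@d
def wz(o,c,px,z):
    p,d=wray(o,c,px);return p+d*(z-p[2])/d[2]
E
python3 - <<'E'
from h import *
o,c=load('wrist');a=c['image'][60:210,260:400]
cv2.imwrite('pics/w1c.png',cv2.convertScaleAbs(cv2.resize(a,None,fx=4,fy=4,interpolation=cv2.INTER_CUBIC),alpha=1.3))
E
```

```text
(no output)
```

View pics/w1c.png

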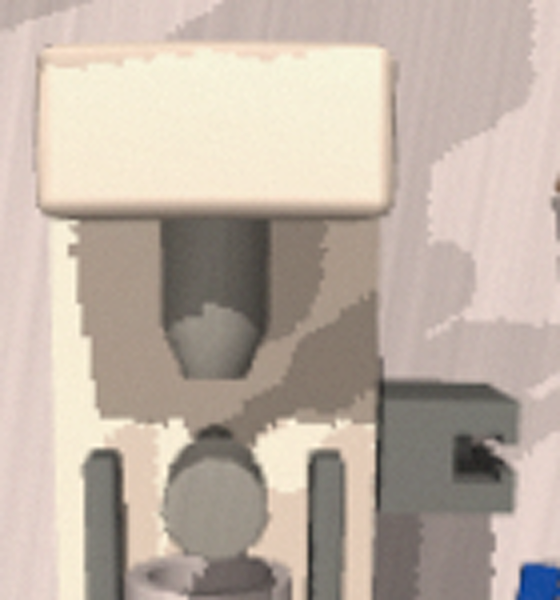

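Zoomed wrist crop: head disc centre (216,508), pocket centre about (478,457), housing top corners (40,47), (388,47), (388,213) and (40,213), torch mouth rim top about (208,565).

```bash
python3 - <<'E'
from h import *
np.set_printoptions(precision=4,suppress=True)
o,c=load('wrist');Z=lambda u,v:((u+.5)/4-.5+260,(v+.5)/4-.5+60)
pin=wz(o,c,Z(216,508),.125);print('pin',pin,'r',[np.linalg.norm(wz(o,c,Z(*p),.125)-pin) for p in[(166,508),(267,508)]])
nt=wz(o,c,Z(478,457),.05);print('notch',nt,'d',nt-pin,np.linalg.norm((nt-pin)[:2]))
H=[wz(o,c,Z(*p),.105) for p in[(40,47),(388,47),(388,213),(40,213)]]
print(H,[np.linalg.norm(H[i]-H[i-1]) for i in range(4)])
d=(H[1]-H[0])+(H[2]-H[3]);print('dock -y dir deg',np.degrees(np.arctan2(d[1],d[0])))
d=(nt-pin);print('pin->notch deg',np.degrees(np.arctan2(d[1],d[0])))
x=np.array([np.cos(np.radians(99)),np.sin(np.radians(99))])
print('face-along x from pin',[(h[:2]-pin[:2])@x for h in H])
for n,u,v,z in[('perf cap',446,88,.122),('mouth',312,203,.085),('lens top',312,283,.085),('spigot tip',313.5,153,.06)]:
    w=wz(o,c,(u,v),z);print(n,w,'dockx',50+1e3*(w[:2]-pin[:2])@x,'docky',1e3*(w[:2]-pin[:2])@np.array([-x[1],x[0]]))
# comb / rail directions
for (a,b,z) in[((285.5,175),(289,318),.055),((341,175),(337.5,318),.055)]:
    A,B=wz(o,c,a,z),wz(o,c,b,z);e=A-B;print('rail',A,B,np.degrees(np.arctan2(e[1],e[0])),np.linalg.norm(e))
E
```

```text
pin [0.5485 0.0966 0.125 ] r [np.float64(0.011910117349663834), np.float64(0.012151936315437019)]
notch [0.6269 0.1086 0.05  ] d [ 0.0785  0.012  -0.075 ] 0.07936775981435112
[array([0.4883, 0.2011, 0.105 ]), array([0.5728, 0.2145, 0.105 ]), array([0.5795, 0.173 , 0.105 ]), array([0.4946, 0.1596, 0.105 ])] [np.float64(0.04196302918666749), np.float64(0.08560659631184481), np.float64(0.041978918005353597), np.float64(0.08595060389674748)]
dock -y dir deg 8.958175169976574
pin->notch deg 8.660559726460654
face-along x from pin [np.float64(0.11264829183714589), np.float64(0.11259380068729945), np.float64(0.07061507722902444), np.float64(0.07068581956287494)]
perf cap [0.6615 0.2159 0.122 ] dockx 150.09829835035077 docky -130.33027925893322
mouth [0.5511 0.0695 0.085 ] dockx 22.80246827826443 docky 1.6635795843118095
lens top [ 0.5666 -0.0299  0.085 ] dockx -77.83537106376716 docky 1.85436657190027
spigot tip [0.5446 0.1215 0.06  ] dockx 75.15023415276971 docky -0.08807126345654516
rail [0.5162 0.0902 0.055 ] [ 0.5462 -0.1102  0.055 ] 98.52226045106529 0.20269273340402405
rail [0.5807 0.1004 0.055 ] [ 0.6139 -0.0996  0.055 ] 99.42412856002208 0.20275669698573565
```

Request:
{"name": "step_arm", "arguments": {
  "moves": [
    [0,0,1,-40,0,0,0],
    [0,0,2,-80,0,0,0],
    [0,0,2,-120,0,0,0],
    [0,0,2,-150,0,0,0],
    [0,0,2,-170,0,0,0],
    [0,0,2,-181,0,0,0],
    [0.4,0,2,-181,0,0,0],
    [0.4,0,2,-181,0,0,0],
    [0.4,0,2,-181,0,0,0],
    [0.4,0,2,-181,0,0,0]
  ]
}}

```text
clock: 2.95
position: [0.5486, 0.096, 0.0915]
ee_rot: [0.65, 0.76, 0.001, 0.001]
ft_force: [0.1, -0.2, -0.9]
grip_width: 0.602
grasp_force: 0.0
```

```bash
python3 - <<'E'
from h import *
o,c=snap('wrist'); print(o['position'],o['ft_force'],o['grip_width'])
cv2.imwrite('pics/w2.png',cv2.convertScaleAbs(c['image'],alpha=1.3))
E
```

```text
[0.54857333 0.09603594 0.09145246] [ 0.12949941 -0.15001552 -0.88027246] 0.6018292480629012
```

View pics/w2.png

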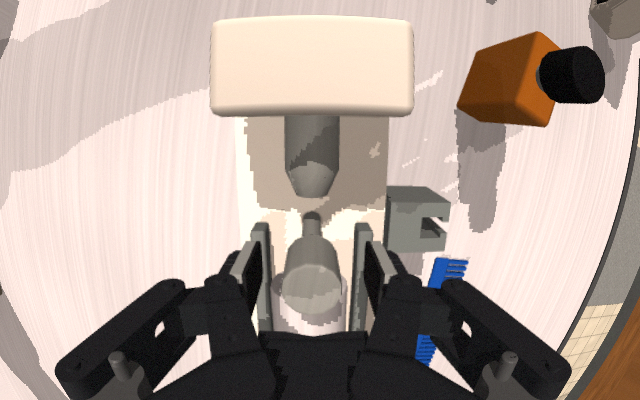

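The head (disc about (312,288)) sits centred between the fingers (pads at x≈248 and x≈376). Closing.

Request:
{"name": "step_arm", "arguments": {
  "moves": [
    [1,0,0,0,0,0,0],
    [1,0,0,0,0,0,0],
    [1,0,0,0,0,0,0],
    [1,0,0,0,0,0,0],
    [1,0,0,0,0,0,0],
    [1,0,0,0,0,0,0]
  ],
  "grip_force": 50
}}

```text
clock: 3.6
position: [0.5481, 0.0961, 0.0907]
ee_rot: [0.649, 0.76, 0.0, 0.0]
ft_force: [-1.0, 0.3, 5.6]
grip_width: 0.286
grasp_force: 48.9
```

Request:
{"name": "step_arm", "arguments": {
  "moves": [
    [1,0,0,8,0,0,0],
    [1,0,0,20,0,0,0],
    [1,0,0,35,0,0,0],
    [1,0,0,55,0,0,0],
    [1,0,0,75,0,0,0],
    [1,0,0,80,0,0,0],
    [1,0,0,80,0,0,0]
  ]
}}

```text
clock: 4.3
position: [0.5484, 0.0961, 0.1715]
ee_rot: [0.65, 0.76, 0.001, 0.001]
ft_force: [0.4, -0.2, -0.9]
grip_width: 0.289
grasp_force: 49.2
```

Request:
{"name": "step_arm", "arguments": {
  "moves": [
    [1,15,2,0,0,0,0],
    [1,35,5.5,0,0,0,0],
    [1,55,8.6,0,0,0,0],
    [1,70,11,0,0,0,0],
    [1,78.5,12.4,0,0,0,0],
    [1,78.5,12.4,0,0,0,0],
    [1,78.5,12.4,0,0,0,0],
    [1,78.5,12.4,-15,0,0,0],
    [1,78.5,12.4,-20,0,0,0],
    [1,78.5,12.4,-20,0,0,0]
  ]
}}

```text
clock: 5.3
position: [0.6254, 0.1079, 0.1488]
ee_rot: [0.65, 0.76, -0.001, -0.001]
ft_force: [0.3, -0.6, -0.8]
grip_width: 0.287
grasp_force: 49.3
```

```bash
python3 - <<'E'
from h import *
o,c=snap('wrist'); o,s=snap('scene'); print(o['position'],o['ft_force'],o['grip_width'])
a=cv2.resize(c['image'][150:350,220:470],None,fx=1.6,fy=2.0*.8); b=cv2.resize(s['image'][130:250,300:420],None,fx=3.2,fy=3.2,interpolation=cv2.INTER_CUBIC)
m=np.zeros((384,800,3),np.uint8); m[:320,:400]=a; m[:,405:789]=b
cv2.imwrite('pics/p3.png',cv2.convertScaleAbs(m,alpha=1.3))
E
```

```text
[0.62579596 0.10811771 0.14960494] [-0.29638769 -0.64876649 -0.45364466] 0.2912097392384395
```

View pics/p3.png

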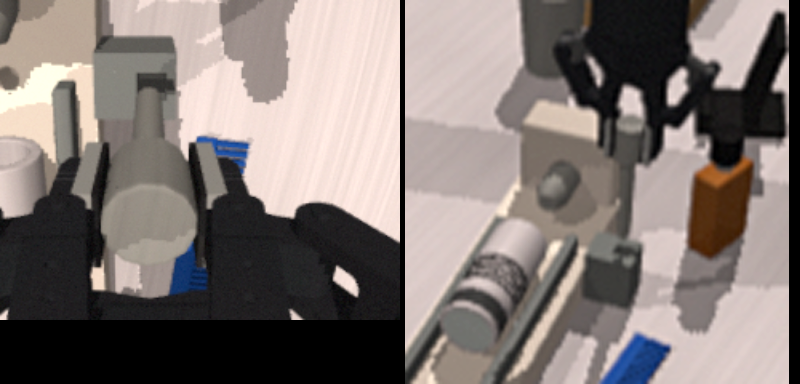

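The pin is in the grip, upright, with its foot just above the pocket (foot (152,92), pocket (155,80) in the left panel). Lowering.

Request:
{"name": "step_arm", "arguments": {
  "moves": [
    [1,0.5,0,-8,0,0,0],
    [1,0.5,0,-16,0,0,0],
    [1,0.5,0,-22,0,0,0],
    [1,0.5,0,-26,0,0,0],
    [1,0.5,0,-28,0,0,0],
    [1,0.5,0,-28,0,0,0]
  ]
}}

```text
clock: 6.0
position: [0.6268, 0.1084, 0.122]
ee_rot: [0.649, 0.76, -0.0, -0.0]
ft_force: [-0.3, -0.9, -0.7]
grip_width: 0.292
grasp_force: 49.3
```

Request:
{"name": "step_arm", "arguments": {
  "moves": [
    [1,0,0,-8,0,0,0],
    [1,0,0,-16,0,0,0],
    [1,0,0,-22,0,0,0],
    [1,0,0,-26,0,0,0],
    [1,0,0,-29,0,0,0],
    [1,0,0,-30,0,0,0],
    [1,0,0,-31,0,0,0],
    [1,0,0,-31,0,0,0]
  ]
}}

```text
clock: 6.8
position: [0.627, 0.1084, 0.0914]
ee_rot: [0.649, 0.76, 0.0, 0.0]
ft_force: [0.0, 0.5, 0.1]
grip_width: 0.29
grasp_force: 49.3
```

Request:
{"name": "step_arm", "arguments": {
  "moves": [
    [1,0,0,-0.7,0,0,0],
    [1,0,0,-1,0,0,0],
    [1,0,0,-1,0,0,0]
  ]
}}

```text
clock: 7.1
position: [0.6271, 0.1085, 0.0908]
ee_rot: [0.649, 0.76, 0.0, 0.0]
ft_force: [-0.4, 0.2, 2.8]
grip_width: 0.288
grasp_force: 49.6
```

Request:
{"name": "step_arm", "arguments": {
  "moves": [
    [0.65,0,0,-1,0,0,0],
    [0.5,0,0,-1,0,0,0],
    [0.4,0,0,-1,0,0,0],
    [0.4,0,0,-1,0,0,0],
    [0.4,0,0,20,0,0,0],
    [0.4,0,0,60,0,0,0],
    [0.4,0,0,100,0,0,0],
    [0.4,0,0,130,0,0,0],
    [0.4,0,0,130,0,0,0]
  ]
}}

```text
clock: 8.0
position: [0.6287, 0.1093, 0.2254]
ee_rot: [0.649, 0.76, 0.003, 0.002]
ft_force: [-0.5, 0.3, 1.2]
grip_width: 0.597
grasp_force: 0.0
```

```bash
python3 - <<'E'
from h import *
o,c=snap('wrist'); o2,s=snap('scene'); print(o['clock'],o['position'],o['ft_force'],o['grip_width'])
a=cv2.resize(c['image'][90:330,220:470],None,fx=1.6,fy=1.6); b=cv2.resize(s['image'][130:250,300:420],None,fx=3.2,fy=3.2,interpolation=cv2.INTER_CUBIC)
m=np.zeros((384,800,3),np.uint8); m[:,:400]=a; m[:,405:789]=b
cv2.imwrite('pics/p4.png',cv2.convertScaleAbs(m,alpha=1.3))
E
```

```text
8.0 [0.62874502 0.10927662 0.22537097] [-0.46917084  0.2595226   1.20492802] 0.5973265829419694
```

View pics/p4.png

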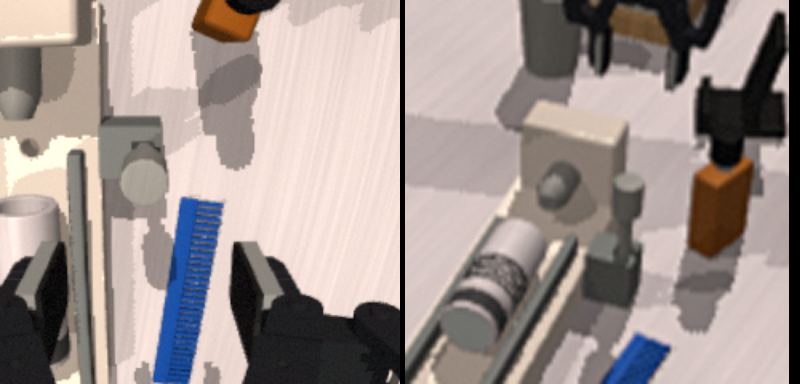

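The pin stands upright in the notch and the bore is empty. Next I close the fingers and move behind the torch's lens face.

Request:
{"name": "step_arm", "arguments": {
  "moves": [
    [1,-10,-39,0,0,0,0],
    [1,-20,-78,0,0,0,0],
    [1,-31,-117,0,0,0,0],
    [1,-41,-156,0,0,0,0],
    [1,-51,-194,-20,0,0,0],
    [1,-51,-194,-60,0,0,0],
    [1,-51,-194,-100,0,0,0],
    [1,-51,-194,-120,0,0,0],
    [1,-51,-194,-120,0,0,0]
  ]
}}

```text
clock: 9.0
position: [0.5728, -0.0855, 0.0959]
ee_rot: [0.649, 0.76, -0.002, -0.003]
ft_force: [-0.4, -0.1, 0.6]
grip_width: -0.0
grasp_force: 0.0
```

```bash
python3 - <<'E'
from h import *
o,c=snap('wrist'); o2,s=snap('scene'); print(o['clock'],o['position'],o['ft_force'],o['grip_width'])
a=cv2.resize(c['image'][100:360,200:460],None,fx=1.5,fy=1.5)[:384]; b=cv2.resize(s['image'][150:290,280:420],None,fx=2.74,fy=2.74,interpolation=cv2.INTER_CUBIC)
m=np.zeros((390,800,3),np.uint8); m[:384,:390]=a; m[:384,405:789]=b[:384,:384]
cv2.imwrite('pics/p5.png',cv2.convertScaleAbs(m,alpha=1.3))
E
```

```text
9.0 [ 0.57282024 -0.08550705  0.09587542] [-0.38467204 -0.12764161  0.55734097] -0.00041514523029281966
```

View pics/p5.png

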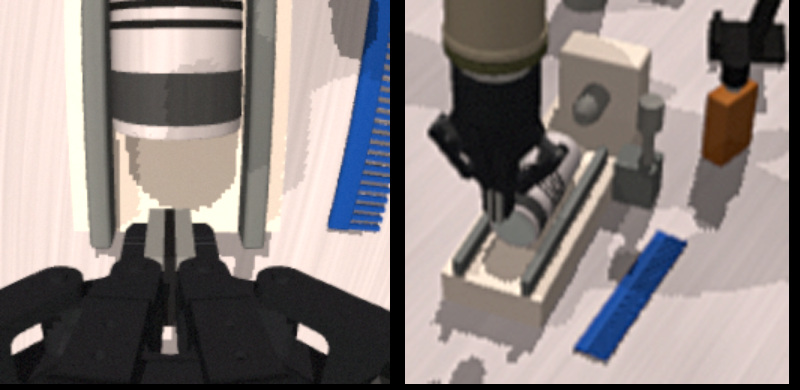

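The closed fingers are just behind the lens face (rim at y≈135, fingertip tops at y≈210, left panel). They sit about 2 mm left of the torch axis, so I'll shift and lower them.

Request:
{"name": "step_arm", "arguments": {
  "moves": [
    [1,2,0,-15,0,0,0],
    [1,2,0,-30,0,0,0],
    [1,2,0,-42,0,0,0],
    [1,2,0,-50,0,0,0],
    [1,2,0,-50,0,0,0],
    [1,2,0,-50,0,0,0]
  ]
}}

```text
clock: 9.7
position: [0.578, -0.0855, 0.0504]
ee_rot: [0.649, 0.76, 0.0, -0.0]
ft_force: [0.6, -0.9, 0.1]
grip_width: 0.005
grasp_force: 0.0
```

Request:
{"name": "step_arm", "arguments": {
  "moves": [
    [1,-1.5,10,0,0,0,0],
    [1,-2.5,16,0,0,0,0],
    [1,-3.3,21,0,0,0,0],
    [1,-4.1,26,0,0,0,0],
    [1,-5,32,0,0,0,0],
    [1,-6,38,0,0,0,0],
    [1,-7.1,45,0,0,0,0],
    [1,-8.2,52,0,0,0,0],
    [1,-9.3,59,0,0,0,0],
    [1,-10.3,65,0,0,0,0]
  ]
}}

```text
clock: 10.7
position: [0.5675, -0.0198, 0.0503]
ee_rot: [0.649, 0.761, 0.0, -0.0]
ft_force: [0.6, -2.4, 2.7]
grip_width: 0.003
grasp_force: 1.3
```

```bash
python3 - <<'E'
from h import *
o,c=snap('wrist'); print(o['clock'],o['position'],o['ft_force'],o['grip_width'])
cv2.imwrite('pics/p6.png',cv2.convertScaleAbs(c['image'],alpha=1.3))
E
```

```text
10.7 [ 0.56747293 -0.01981002  0.05033971] [ 0.64994308 -2.35163961  2.72574172] 0.0027045903758631754
```

View pics/p6.png

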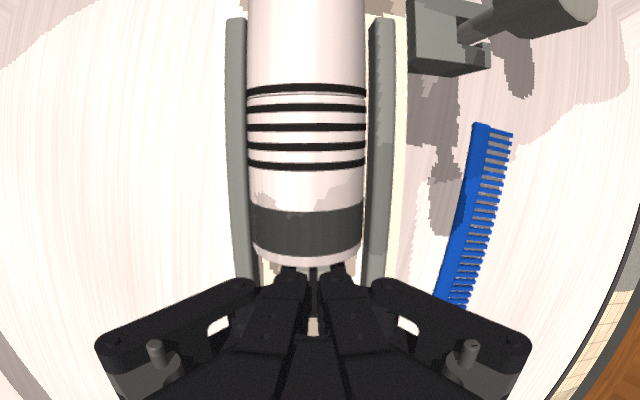

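The fingers are on the lens face. The torch lies straight between the rails and the push force is about 2.4 N. Continuing toward the spigot.

Request:
{"name": "step_arm", "arguments": {
  "moves": [
    [1,-0.8,5,0,0,0,0],
    [1,-1.6,10,0,0,0,0],
    [1,-2.4,15,0,0,0,0],
    [1,-3.2,20,0,0,0,0],
    [1,-4,25,0,0,0,0],
    [1,-4.7,30,0,0,0,0],
    [1,-5.5,35,0,0,0,0],
    [1,-6.3,40,0,0,0,0],
    [1,-7,44,0,0,0,0],
    [1,-7,44,0,0,0,0]
  ]
}}

```text
clock: 11.75
position: [0.5604, 0.0245, 0.0504]
ee_rot: [0.649, 0.761, 0.0, -0.0]
ft_force: [0.8, -0.5, -0.1]
grip_width: -0.003
grasp_force: 0.0
```

Request:
{"name": "step_arm", "arguments": {
  "moves": [
    [1,-0.3,2,0,0,0,0],
    [1,-0.6,4,0,0,0,0],
    [1,-0.9,6,0,0,0,0],
    [1,-1.2,8,0,0,0,0],
    [1,-1.4,9,0,0,0,0],
    [1,-1.4,9,0,0,0,0]
  ]
}}

```text
clock: 12.35
position: [0.5591, 0.0328, 0.0503]
ee_rot: [0.649, 0.761, 0.0, -0.0]
ft_force: [0.0, 0.3, -0.6]
grip_width: 0.002
grasp_force: 0.2
```

Request:
{"name": "step_arm", "arguments": {
  "moves": [
    [1,-0.2,1,0,0,0,0],
    [1,-0.3,2,0,0,0,0],
    [1,-0.5,3,0,0,0,0]
  ]
}}

```text
clock: 12.65
position: [0.5587, 0.0352, 0.0503]
ee_rot: [0.65, 0.76, -0.0, 0.0]
ft_force: [0.5, -6.0, 0.3]
grip_width: 0.004
grasp_force: 3.4
```

Request:
{"name": "step_arm", "arguments": {
  "moves": [
    [1,-0.2,1,0,0,0,0],
    [1,-0.2,1.5,0,0,0,0]
  ]
}}

```text
clock: 12.85
position: [0.5587, 0.0352, 0.0503]
ee_rot: [0.65, 0.76, -0.001, 0.001]
ft_force: [0.1, -7.9, -0.7]
grip_width: -0.001
grasp_force: 4.0
```

Request:
{"name": "step_arm", "arguments": {
  "moves": [
    [1,-0.1,0.7,0,0,0,0],
    [1,-0.1,0.7,0,0,0,0]
  ]
}}

```text
clock: 13.05
position: [0.5586, 0.0352, 0.0503]
ee_rot: [0.65, 0.76, -0.001, 0.001]
ft_force: [1.7, -9.2, 1.0]
grip_width: 0.0
grasp_force: 4.4
```

The tool has stopped advancing while the force climbs, which matches the expected home position. Backing off to check.

Request:
{"name": "step_arm", "arguments": {
  "moves": [
    [1,1.5,-10,0,0,0,0],
    [1,4,-25,0,0,0,0],
    [1,6,-40,0,0,0,0],
    [1,6,-40,40,0,0,0],
    [1,6,-40,80,0,0,0],
    [1,6,-40,120,0,0,0],
    [1,6,-40,150,0,0,0],
    [1,6,-40,150,0,0,0],
    [1,6,-40,150,0,0,0],
    [1,6,-40,150,0,0,0]
  ]
}}

```text
clock: 14.05
position: [0.5638, -0.0032, 0.1991]
ee_rot: [0.65, 0.76, -0.001, -0.001]
ft_force: [-0.0, 0.4, -0.2]
grip_width: 0.003
grasp_force: 0.0
```

```bash
python3 - <<'E'
from h import *
o,c=snap('wrist'); o2,s=snap('scene'); print(o['clock'],o['position'],o['ft_force'])
a=cv2.resize(c['image'][40:240,210:410],None,fx=2,fy=2,interpolation=cv2.INTER_CUBIC); b=cv2.resize(s['image'][150:250,300:400],None,fx=3.9,fy=3.9,interpolation=cv2.INTER_CUBIC)
m=np.zeros((400,800,3),np.uint8); m[:,:400]=a; m[:390,405:795]=b
cv2.imwrite('pics/p7.png',cv2.convertScaleAbs(m,alpha=1.3))
E
```

```text
14.05 [ 0.56384243 -0.00317113  0.19908205] [-0.03314329  0.44361722 -0.16133182]
```

View pics/p7.png

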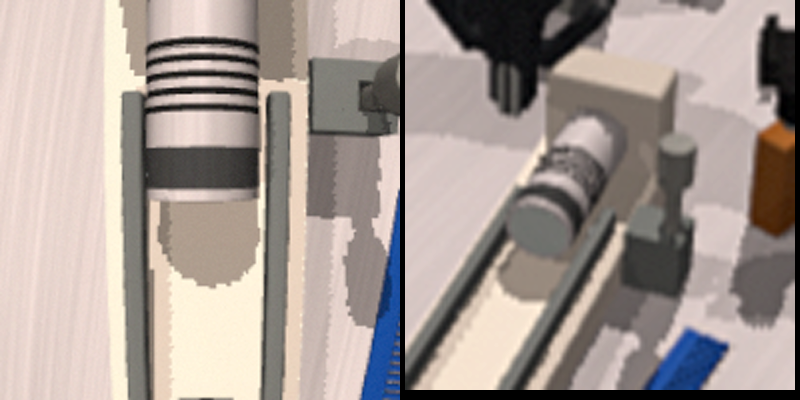

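```bash
python3 - <<'E'
from h import *
o,c=load('wrist');b=np.array([.5483,.0955]);u=np.array([-.156,.988])
for n,p,z in[('lens top rim',(311,140),.085),('rail end',(276,86),.055),('rail end2',(349.5,86),.055)]:
    w=wz(o,c,p,z);print(n,w,50+1e3*(w[:2]-b)@u)
s=load('scene')[1];w=onz(s,(300+(540-405)/3.9,150+228/3.9),.06);print('face scene',50+1e3*(w[:2]-b)@u)
s=load('scene')[1]['image']
# gap check: look along scene at home pose (wrist camera over housing face)
E
```

```text
lens top rim [0.55484199 0.04641821 0.085     ] 0.48664315794062674
rail end [0.51550742 0.08945156 0.055     ] 49.139785083511555
rail end2 [0.58177078 0.09994634 0.055     ] 49.171541199182194
face scene -0.938903813904318
```

```bash
python3 -c "
from workcell import manip
print(manip.hand_in())"
```

```text
the job is handed in; nothing more can be done
None
```

The job is handed in at about 14 s: the pin is parked upright in the notch, the torch is home over the spigot with its lens face within about 1 mm of the fully home position, and the arm did not touch the bystanders.

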